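# Sort the model-car parts into their kit trays

### The job

Sort the loose model-car parts into the grey kit trays: the two wheels into the tray with the two round wells, the two motors into the tray with the two rectangular wells, and the servo into the small tray with the single well. Each part sits down on the floor of a well of its own, the same side up as it lies now (wheels and motors flat, servo upright). Leave the solder reel and the white jar cap where they are.

Things in the scene. Friction and masses are not known exactly. Their poses are not given: they have to be found in the camera images.
- wheel_a: A model-car wheel lying flat: black rubber tyre with a white five-hole hub on top, a disc 44 mm in diameter and 22 mm high, about 45 g. Origin: centre of its underside, z up (the hub side). The two wheels are alike; either may go in either round well.
- wheel_b: A model-car wheel lying flat: black rubber tyre with a white five-hole hub on top, a disc 44 mm in diameter and 22 mm high, about 45 g. Origin: centre of its underside, z up (the hub side). The two wheels are alike; either may go in either round well.
- motor_a: A small electric motor lying flat: silver rounded can with a black rear end and a short thin shaft, 42 mm long over all along its x (shaft at +x, the last 6 mm), 28 mm wide along y (flat parallel sides, grip across these), 22 mm high, about 75 g. Origin: centre of its underside, half way along its length; z up. The two motors are alike; either may go in either well of their tray.
- motor_b: A small electric motor lying flat: silver rounded can with a black rear end and a short thin shaft, 42 mm long over all along its x (shaft at +x, the last 6 mm), 28 mm wide along y (flat parallel sides, grip across these), 22 mm high, about 75 g. Origin: centre of its underside, half way along its length; z up. The two motors are alike; either may go in either well of their tray.
- servo: A steering servo standing upright: black box 40 mm along its x, 20 mm wide along y (grip across these sides), 34 mm high, with a mounting ear at each end (54 mm along x over the ears, 18 mm wide, 26 to 29 mm above its base) and a thin white arm along x on top, reaching to 39 mm; about 45 g. Origin: centre of its underside; z up.
- wheel_tray: A grey rectangular kit tray, fixed to the table, 12 mm high; its wells are 6 mm deep with flat pale floors 6 mm above the table. Origin: centre of its underside; z up; 84 mm along x, 170 mm along y, with two round wells 64 mm in diameter, centred at y = +43 mm and y = -43 mm (x = 0).
- motor_tray: A grey rectangular kit tray, fixed to the table, 12 mm high; its wells are 6 mm deep with flat pale floors 6 mm above the table. Origin: centre of its underside; z up; 84 mm along x, 148 mm along y, with two rectangular wells, each 62 mm along x and 48 mm along y, centred at y = +40 mm and y = -40 mm (x = 0).
- servo_tray: A grey rectangular kit tray, fixed to the table, 12 mm high; its wells are 6 mm deep with flat pale floors 6 mm above the table. Origin: centre of its underside; z up; 84 mm along x, 64 mm along y (the smallest tray), with one rectangular well, 60 mm along x and 40 mm along y, at its centre.
- solder_reel: Bystander: a reel of solder standing on its flange, 50 mm in diameter, 36 mm high, black flanges and bright winding, 250 g. Origin: centre of its underside. It stays where it is.
- jar_cap: Bystander: a plain white plastic jar cap, 56 mm in diameter, 11 mm high, 30 g. Origin: centre of its underside. It stays where it is.
Mind the look-alikes: they are no part of the job. What is shaped like the wheel_b but orange or red is not meant.

How it is judged:
By the outcome, as a careful person would: the job done as asked, in the order asked, and still so for the second after the job is handed in, with the robot touching nothing.
It also fails if it takes over 120 s, if anything falls off the work surface, if the arm or the gripper's body presses on something with over 40 N, if the wrist force passes 120 N, or if a joint passes its speed limit or range.

### The arm

A 6-joint arm with a two-finger parallel gripper is mounted at the origin on the work surface. World frame = base frame: x ahead of the robot, y to its left, z up, the work surface at z = 0. Lengths are in m, angles in rad, forces in N, time in s.
With the tool pointing down it reaches from about 0.375 to 0.925 m from the base axis. Payload 5.7 kg.
Tool frame: the origin (TCP) lies at the very end of the fingers, on their centre line; the grasp point (between the pads) lies 19 mm behind it; z points along the fingers, y is the line along which they close (so a half turn about z gives the same grasp; the last joint's range is limited). The gripper opens to 88 mm and grips with 3 to 60 N. Pads are 20 mm wide; open, the fingers measure 115 mm over their backs; the gripper's body (75 mm by 178 mm) begins 61 mm behind the grasp point.
Start: joints at [-1.345, 0.359, 1.51, -0, 1.272, -0.115], TCP at [0.201, -0.565, 0.183] pointing down, gripper open.
Joint ranges: [-2.97, 2.97], [-1.01, 2.36], [0.21, 2.38], [-0.96, 4.11], [0.2, 2.71], [-2.98, 2.98]. Speed limits (rad/s): [2.39, 2.39, 3.14, 3.14, 3.14, 3.14].

### API

Orientations are given as a unit quaternion [x, y, z, w].
In Python, from bench import monitor, cams, workorder gives the robot as it stands. The module is installed in compiled form; this text tells all that it offers.
- The arm moves only by the tool drive_tool, never from a script. Its argument "moves" is text: rows parted by semicolons, each of 7 numbers parted by spaces: the shift along the world's x, y, z in mm, then the turn, a rotation vector about the world's x, y, z in degrees, then the opening, from 0 (shut) to 1 (fully open). In form: dx dy dz rx ry rz claw; .... A call has 1 to 20 rows; each row is the pose to reach, as a shift and turn from the pose commanded when the call began; what a row does not reach only later rows make up. A row lasts 1/8 s, in which the tool goes at most 62.5 mm and 10.7 degrees, less where a joint would pass 70% of its speed; a pose out of reach is approached as far as the arm can. A call with a gripper value outside its range is refused whole. The fingers move at their own pace and stop on an object; the grip force is fixed at half the most. Time passes only in rows, so rows that repeat a pose let the fingers close. It gives the time, the measured TCP pose, the force, the opening and the grip force at its end, in the units of the state.
- monitor.sense(): the state, without advancing time (a new reading comes with each control period).
- cams.snapshot(name): name is "side" or "top" or "wrist"; returns (picture, depth): 400x640x3 uint8, red, green, blue; 400x640 float32, m along the optical axis (not along the pixel's ray), 0 where there is no reading.
- cams.camera_params(name): a dict with "camera_matrix" (3x3 intrinsics, pixels), "position" and "rotation" of the camera in the world. Camera axes: x right, y up, looking along -z (the intrinsics and any distortion apply to the point x, -y, -z); pixel columns grow to the right and rows downward; lengths in m; the calibration is good to about 2 mm. A picture is of the moment at which its call begins: read the wrist's pose just before it. camera_params takes no time and is no camera call; for the wrist camera it gives the pose at the moment of the call.
- workorder.close_job(): hands the job in; it is judged then, once.
The state is a dict: "clock": time; "qpos": joint angles; "dq": joint speeds; "effort": joint torques, N m; "eef_pos": TCP position; "tcp_rot": TCP orientation; "contact_force": force on the tool from outside, world axes, zero at the start; "moment": the same for the moment, N m; "grip_width": finger opening in m; "grip_force": force on a finger pad.
Only numpy, scipy, OpenCV 4.12 (cv2) and the standard library are available. Lean on these libraries where they do the work, as an engineer would, in place of code of your own. Each camera call takes 0.05 s, during which the arm holds its last target. There are 200 camera calls.

## Working session

There is one attempt and no reset: what is moved stays moved. The work goes in short steps, Python scripts to look and compute and a tool call to move; the robot and the scene stay as the last step left them, time stands still between calls to the robot, and variables do not carry over. Pictures are saved under pics/ and viewed, at most 14 in all, crops included, and the job is handed in when it is done.

Besides the shell and the picture viewer there is one more tool, called after "Emit:" as name(argument=value, ...), one argument or row to a line, values as JSON. drive_tool: Moves the arm, as the interface text tells. Its arguments: {"type":"object","properties":{"moves":{"type":"string"}},"required":["moves"]}

```bash
mkdir -p pics; python3 - <<'E'
from bench import monitor, cams
import cv2,numpy as np
for n in("top","side"):
    p,d=cams.snapshot(n); cv2.imwrite(f"pics/{n}0.png",p[:,:,::-1]); np.savez(f"{n}0.npz",p=p,d=d)
    c=cams.camera_params(n); print(n,c)
s=monitor.sense();print(s["clock"],s["eef_pos"],s["tcp_rot"],s["grip_width"])
E
```

```text
top {'camera_matrix': array([[505.89951252,   0.        , 313.85337193],
       [  0.        , 505.89951252, 203.67237717],
       [  0.        ,   0.        ,   1.        ]]), 'position': array([ 0.31079739, -0.0068133 ,  1.09039322]), 'rotation': array([ 0.06546389, -0.06482542, -0.69928389,  0.70888235])}
side {'camera_matrix': array([[381.41062271,   0.        , 321.85939774],
       [  0.        , 381.41062271, 196.42524457],
       [  0.        ,   0.        ,   1.        ]]), 'position': array([0.22283391, 0.65000527, 0.66519619]), 'rotation': array([-0.07658858,  0.4082834 ,  0.89477219, -0.16377295])}
0.1 [ 0.20038014 -0.56481587  0.1825973 ] [ 9.85514783e-01  1.69587571e-01 -6.08870446e-05 -8.15452638e-04] 0.0876596519191181
```

View pics/top0.png

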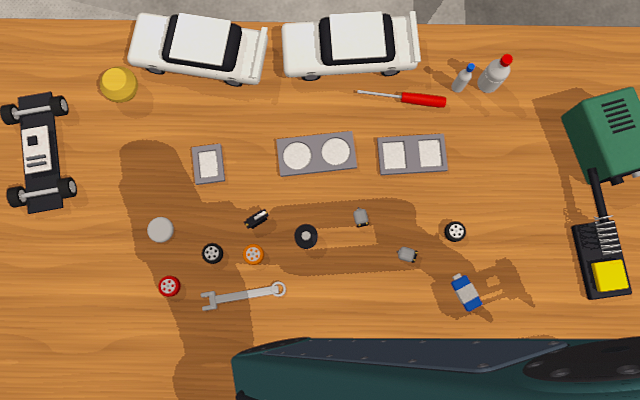

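View pics/side0.png

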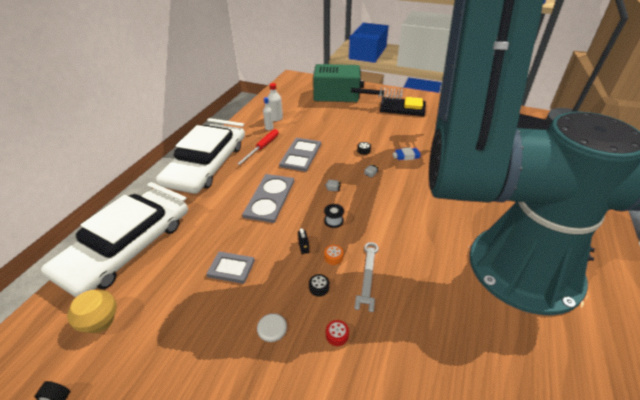

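The top view shows two black wheels with white hubs at (212,253) and (455,231). The orange (253,254) and red (169,286) discs are look-alikes. The motors are at (361,217) and (407,254), the servo at (256,218), the reel at (306,236) and the cap at (160,230). The trays are at (207,164) for the servo, (316,153) for the wheels and (412,154) for the motors. The side view agrees. Next I'll measure positions and confirm in one enlarged crop.

```bash
cat > h.py <<'E'
import numpy as np,cv2
from scipy.spatial.transform import Rotation as R
from bench import monitor,cams
def ray(c,uv,z):
    K=c["camera_matrix"];uv=np.atleast_2d(np.asarray(uv,float))
    d=np.c_[(uv[:,0]-K[0,2])/K[0,0],-(uv[:,1]-K[1,2])/K[1,1],-np.ones(len(uv))]
    d=R.from_quat(c["rotation"]).apply(d);P=c["position"]
    return P+d*((z-P[2])/d[:,2])[:,None]
def world(c,d):
    K=c["camera_matrix"];v,u=np.mgrid[:d.shape[0],:d.shape[1]]
    p=np.stack([(u-K[0,2])/K[0,0]*d,-(v-K[1,2])/K[1,1]*d,-d],-1)
    return R.from_quat(c["rotation"]).apply(p.reshape(-1,3)).reshape(p.shape)+c["position"]
def rect(pts):
    """min-area rect of xy points -> centre mm, long-axis angle deg, (long,short) mm"""
    (x,y),(w,h),a=cv2.minAreaRect((pts[:,:2]*1000).astype(np.float32))
    if w<h:w,h,a=h,w,a+90
    return np.round([x,y],1),round((a+90)%180-90,1),np.round([w,h],1)
E
python3 - <<'E'
from h import *
f=np.load("top0.npz");p,d=f["p"],f["d"];c=cams.camera_params("top")
cv2.imwrite("pics/crop0.png",cv2.resize(p[125:305,145:475,::-1],None,fx=2.4,fy=2.4,interpolation=cv2.INTER_CUBIC))
W=world(c,d);z=W[...,2]
print("table z",np.median(z[190:200,250:400]),np.std(z[190:200,250:400]))
hsv=cv2.cvtColor(p,cv2.COLOR_RGB2HSV)
# pale well floors
m=((hsv[...,1]<40)&(hsv[...,2]>170)).astype(np.uint8);m[:125]=0;m[190:]=0;m[:,:180]=0;m[:,460:]=0
n,l,s,ce=cv2.connectedComponentsWithStats(m)
for i in range(1,n):
    if s[i,4]>150:
        v,u=np.where(l==i);print("floor",ce[i].round(1),s[i,4],ray(c,[ce[i]],.006)[0].round(4),rect(ray(c,np.c_[u,v],.006)), "z",np.median(z[l==i]).round(4))
# raised things
m=((z>.009)&(z<.06)).astype(np.uint8);m[:125]=0;m[310:]=0;m[:,:140]=0;m[:,490:]=0
n,l,s,ce=cv2.connectedComponentsWithStats(m)
for i in range(1,n):
    if s[i,4]>60:
        q=l==i;v,u=np.where(q);zt=np.percentile(z[q],80)
        print("obj",ce[i].round(1),s[i,4],"ztop",zt.round(4),"ray",ray(c,[ce[i]],zt)[0].round(4),rect(ray(c,np.c_[u,v],zt)))
E
```

```text
table z -0.0018195681295098964 0.0629836482044295
floor [335.2 151.2] 589 [ 0.6325 -0.0503  0.006 ] (array([633.1, -51. ]), -89.4, array([60.1, 60. ])) z 0.0048
floor [429.4 152.9] 535 [ 0.6313 -0.2596  0.006 ] (array([ 631.5, -260. ]), 4.7, array([59.7, 46.3])) z 0.0045
floor [296.6 155.5] 583 [0.6213 0.0354 0.006 ] (array([620.4,  35.6]), -89.1, array([60. , 59.8])) z 0.0048
floor [393.7 155.2] 545 [ 0.6252 -0.1803  0.006 ] (array([ 625.4, -180.4]), 4.4, array([59.9, 46.6])) z 0.0047
floor [208.  163.8] 437 [0.5997 0.231  0.006 ] (array([599.8, 230.7]), 8.7, array([57.9, 38.8])) z 0.0053
obj [315.2 152.9] 1195 ztop 0.0124 ray [ 0.626  -0.0059  0.0124] (array([626.1,  -7.3]), -82.6, array([169.5,  84.9]))
obj [412.6 152.9] 876 ztop 0.0123 ray [ 0.6291 -0.2211  0.0123] (array([ 628.1, -219.2]), -85.6, array([147.9,  84.5]))
obj [207.3 163.4] 468 ztop 0.0126 ray [0.5989 0.2312 0.0126] (array([599.3, 231.1]), 8.8, array([84.8, 64.1]))
obj [360.3 217. ] 220 ztop 0.0206 ray [ 0.4828 -0.1043  0.0206] (array([ 484.6, -103.9]), 12.2, array([41.5, 28.2]))
obj [255.8 218.4] 268 ztop 0.0352 ra
[... 286 characters left out ...]
 array([43.4, 42.7]))
obj [305.2 235.2] 442 ztop 0.0359 ray [0.4402 0.0127 0.0359] (array([440.2,  12.6]), 45.9, array([49.2, 47.5]))
obj [211.4 252.7] 344 ztop 0.022 ray [0.402  0.2103 0.022 ] (array([402. , 210.6]), 46.7, array([42.6, 42.5]))
obj [252.7 253.9] 337 ztop 0.0222 ray [0.4006 0.123  0.0222] (array([400.6, 122.4]), 1.8, array([42.3, 42.2]))
obj [407.  253.9] 226 ztop 0.0206 ray [ 0.4051 -0.2026  0.0206] (array([ 406.2, -200.3]), 72.2, array([42.5, 27.6]))
obj [466. 292.] 605 ztop 0.0174 ray [ 0.3277 -0.3249  0.0174] (array([ 330.2, -323.9]), 28.6, array([77.7, 38.1]))
obj [168.3 285.6] 360 ztop 0.0223 ray [0.3324 0.2966 0.0223] (array([332.7, 296.6]), -77.9, array([44.1, 42. ]))
```

View pics/crop0.png

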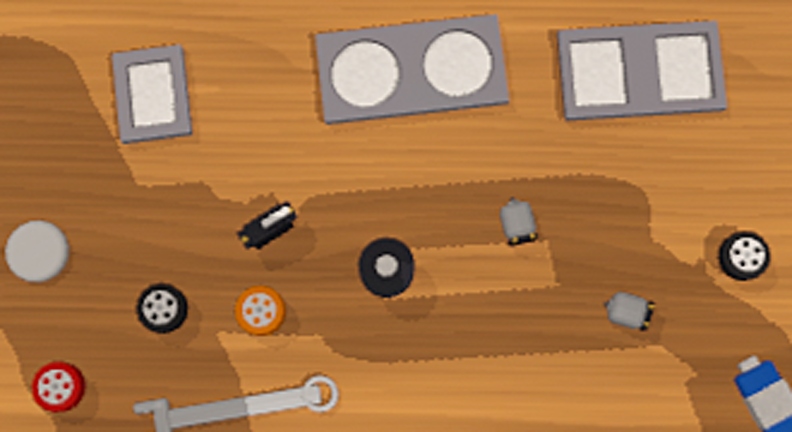

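The crop confirms the targets. The tyres at crop (162,307) and (744,255) are black with white hubs, so they are the wheels. Orange (260,310) and red (57,387) are decoys, and the black disc at (386,266) with the bright core is the reel. Next I'll refine poses using the upper surfaces only and check them against the side camera.

```bash
python3 - <<'E'
from h import *
for n in("top","side"):
    f=np.load(n+"0.npz");W=world(cams.camera_params(n),f["d"])
    for k,x,y,z0 in[("wb",.456,-.305,.017),("wa",.402,.2105,.017),("ma",.484,-.104,.014),("mb",.4055,-.2015,.014),("sv",.474,.1175,.024),("sv_body",.474,.1175,.031)]:
        q=W[(abs(W[...,0]-x)<.04)&(abs(W[...,1]-y)<.04)&(W[...,2]>z0)&(W[...,2]<.05)]
        if len(q)>8: print(n,k,len(q),(q[:,:2].mean(0)*1000).round(1),rect(q),q[:,2].max().round(4))
E
```

```text
top wb 301 [ 456.2 -306.6] (array([ 456.6, -307.3]), 26.4, array([42.3, 41.5])) 0.0262
top wa 315 [402.6 211.4] (array([402.7, 211.4]), -89.6, array([42.7, 40.4])) 0.0265
top ma 199 [ 483.1 -104.8] (array([ 485.8, -104.5]), 14.2, array([40.8, 27.8])) 0.0258
top mb 209 [ 405.7 -203.5] (array([ 407. , -201.1]), 71.2, array([42.3, 27.6])) 0.0255
top sv 240 [475.6 118.8] (array([476.1, 118.8]), -55.7, array([53.4, 19.9])) 0.0418
top sv_body 160 [476.1 118.5] (array([476.6, 118.1]), -56.3, array([41.9, 19.8])) 0.0418
side wb 109 [ 453.7 -304.4] (array([ 453.7, -306.6]), -73.1, array([43.7, 39.7])) 0.0261
side wa 314 [399.7 212.1] (array([400.8, 210.4]), -67.7, array([44. , 41.1])) 0.0268
side ma 112 [ 480.6 -102.3] (array([ 483. , -104.3]), 19.3, array([37.7, 28.6])) 0.0256
side mb 99 [ 402.6 -201.9] (array([ 403.2, -204.2]), 73.8, array([40.2, 26. ])) 0.0254
side sv 176 [472.5 121.2] (array([474.7, 117. ]), -55.5, array([55.7, 19.9])) 0.0434
side sv_body 136 [473.8 118.8] (array([472.7, 119.8]), -55.5, array([48.9, 19.9])) 0.0434
```

Emit:
drive_tool(
  moves="254.5 259 -100 0 0 78 0.75; 254.5 259 -100 0 0 78 0.75; 254.5 259 -100 0 0 78 0.75; 254.5 259 -100 0 0 78 0.75; 254.5 259 -100 0 0 78 0.75; 254.5 259 -100 0 0 78 0.75; 254.5 259 -100 0 0 78 0.75; 254.5 259 -100 0 0 78 0.75; 254.5 259 -100 0 0 78 0.75; 254.5 259 -140 0 0 78 0.75; 254.5 259 -160 0 0 78 0.75; 254.5 259 -174 0 0 78 0.75; 254.5 259 -174 0 0 78 0.75",
)

```text
clock: 1.72
eef_pos: [0.4543, -0.3062, 0.0086]
tcp_rot: [0.66, 0.752, -0.0, -0.001]
contact_force: [-0.2, 0.5, 0.3]
grip_width: 0.0661
grip_force: 0.0
```

Emit:
drive_tool(
  moves="0 0 0 0 0 0 0; 0 0 0 0 0 0 0; 0 0 0 0 0 0 0; 0 0 0 0 0 0 0; 0 0 0 0 0 0 0; 0 0 0 0 0 0 0; 0 0 20 0 0 0 0; 0 0 50 0 0 0 0; 0 0 50 0 0 0 0",
)

```text
clock: 2.85
eef_pos: [0.4566, -0.3077, 0.0612]
tcp_rot: [0.659, 0.752, -0.0, 0.002]
contact_force: [-0.2, -0.3, 0.1]
grip_width: 0.0004
grip_force: 0.0
```

The grip came up empty, so I'll look.

```bash
python3 - <<'E'
from h import *
a=[]
for n in("top","wrist"):
    p,d=cams.snapshot(n); np.savez(f"{n}1.npz",p=p,d=d); a.append(p)
t=cv2.resize(a[0][180:300,380:540],None,fx=2.5,fy=2.5)
w=cv2.resize(a[1],(400,250)); w=np.vstack([w,np.zeros((50,400,3),np.uint8)])
cv2.imwrite("pics/c1.png",np.hstack([t,w])[:,:,::-1])
W=world(cams.camera_params("top"),np.load("top1.npz")["d"])
x,y=.456,-.305
q=W[(abs(W[...,0]-x)<.09)&(abs(W[...,1]-y)<.06)&(W[...,2]>.012)&(W[...,2]<.05)]
print(len(q),q.mean(0) if len(q) else 0)
E
```

```text
160 [ 0.46271781 -0.30035471  0.02012537]
```

View pics/c1.png

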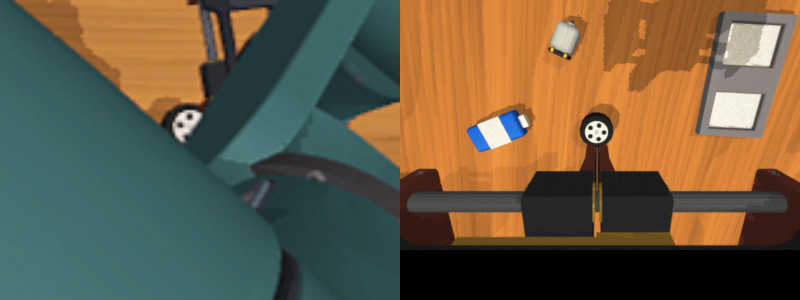

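The wrist picture (right half) shows the wheel upright at about (314,208) full-scale, just past the closed fingers. It seems to have squirted out or been missed. I'll measure its position.

```bash
python3 - <<'E'
from h import *
for n in("wrist",):
    c=cams.camera_params(n);f=np.load(n+"1.npz");W=world(c,f["d"])
    q=W[150:250,260:370].reshape(-1,3);q=q[(q[:,2]>.017)&(q[:,2]<.03)]
    print(n,len(q),(q.mean(0)*1000).round(1),rect(q),"med z",np.median(q[:,2])); print(c["position"])
    q=W.reshape(-1,3);
    for k,x,y in[("ma",.484,-.104),("mb",.4055,-.2015)]:
        q=W[(abs(W[...,0]-x)<.04)&(abs(W[...,1]-y)<.04)&(W[...,2]>.014)&(W[...,2]<.05)]
        if len(q)>8: print(k,len(q),rect(q))
c=cams.camera_params("side");p,d=cams.snapshot("side");W=world(c,d)
q=W[(abs(W[...,0]-.45)<.06)&(abs(W[...,1]+.305)<.06)&(W[...,2]>.015)&(W[...,2]<.03)]
print("side",len(q),rect(q));s=monitor.sense();print(s["eef_pos"],s["clock"])
E
```

```text
wrist 2111 [ 455.6 -307.8   21. ] (array([ 455.8, -308.1]), 5.7, array([42.6, 40.6])) med z 0.021104696717812566
[ 0.44586989 -0.23076328  0.26011867]
mb 2059 (array([ 405.4, -206. ]), 74.0, array([38.1, 28.3]))
side 114 (array([ 453.8, -307. ]), 48.2, array([41.4, 41. ]))
[ 0.4545329  -0.30602953  0.05863404] 3.0
```

The wheel hasn't moved, so the fingers slid off during the lift or hadn't closed yet. I'll retry and read the grip before lifting.

Emit:
drive_tool(
  moves="1 -1 0 0 0 0 0.75; 1 -1 0 0 0 0 0.75; 1 -1 0 0 0 0 0.75; 1 -1 0 0 0 0 0.75; 1 -1 0 0 0 0 0.75; 1 -1 -30 0 0 0 0.75; 1 -1 -50 0 0 0 0.75; 1 -1 -50 0 0 0 0; 1 -1 -50 0 0 0 0; 1 -1 -50 0 0 0 0; 1 -1 -50 0 0 0 0; 1 -1 -50 0 0 0 0; 1 -1 -50 0 0 0 0; 1 -1 -50 0 0 0 0; 1 -1 -50 0 0 0 0",
)

```text
clock: 4.88
eef_pos: [0.456, -0.3074, 0.0093]
tcp_rot: [0.659, 0.752, -0.0, -0.0]
contact_force: [0.4, -0.1, -0.6]
grip_width: 0.0003
grip_force: 0.0
```

```bash
python3 - <<'E'
from h import *
p,d=cams.snapshot("side");q,e=cams.snapshot("wrist");np.savez("w2.npz",p=q,d=e)
t=cv2.resize(p[90:200,300:440],None,fx=3,fy=3,interpolation=cv2.INTER_CUBIC)
w=cv2.resize(q[100:400,160:480],None,fx=1.1,fy=1.1);w=w[:330]
cv2.imwrite("pics/c2.png",np.hstack([t,w])[:,:,::-1])
E
```

```text
(no output)
```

View pics/c2.png

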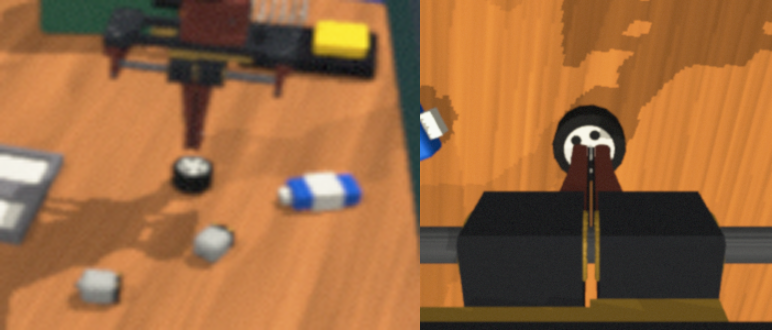

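The fingertips appear to stop over the hub: in the wrist crop the tips are at (592,145), drawn above the hub. The real tips may be higher than reported, so I'll measure their height from depth.

```bash
python3 - <<'E'
from h import *
c=cams.camera_params("wrist");f=np.load("w2.npz");W=world(c,f["d"])
for v in range(200,300,6): print(v,[ (W[v,u]*1000).round(0).tolist() for u in (306,316,326)])
print(c["position"],R.from_quat(c["rotation"]).as_matrix().round(3).tolist())
p,d=cams.snapshot("side");W=world(cams.camera_params("side"),d)
for v in range(116,156,3): print(v,[(W[v,u]*1000).round(0).tolist() for u in (362,364,367)])
print(monitor.sense())
E
```

```text
200 [[449.0, -290.0, 12.0], [455.0, -289.0, 14.0], [462.0, -290.0, 8.0]]
206 [[449.0, -291.0, 22.0], [455.0, -291.0, 21.0], [462.0, -290.0, 20.0]]
212 [[450.0, -296.0, 21.0], [456.0, -294.0, 22.0], [462.0, -293.0, 22.0]]
218 [[450.0, -299.0, 22.0], [456.0, -298.0, 22.0], [463.0, -297.0, 22.0]]
224 [[451.0, -303.0, 22.0], [457.0, -302.0, 21.0], [463.0, -302.0, 22.0]]
230 [[451.0, -306.0, 24.0], [457.0, -306.0, 22.0], [464.0, -305.0, 22.0]]
236 [[451.0, -297.0, 55.0], [456.0, -298.0, 51.0], [461.0, -295.0, 56.0]]
242 [[451.0, -297.0, 62.0], [456.0, -299.0, 58.0], [461.0, -296.0, 63.0]]
248 [[451.0, -296.0, 71.0], [456.0, -298.0, 66.0], [461.0, -296.0, 70.0]]
254 [[451.0, -297.0, 76.0], [456.0, -298.0, 73.0], [461.0, -296.0, 76.0]]
260 [[451.0, -297.0, 83.0], [456.0, -298.0, 79.0], [460.0, -296.0, 83.0]]
266 [[452.0, -297.0, 88.0], [457.0, -301.0, 79.0], [460.0, -296.0, 87.0]]
272 [[452.0, -297.0, 93.0], [457.0, -304.0, 80.0], [460.0, -296.0, 94.0]]
278 [[450.0, -275.0, 136.0], [457.0, -306.0, 81.0], [455.0, -274.0, 136.0]]
284 [[450.0, -275.0, 139.0], [458.0, -309.0, 81.0], [455.0, -27
[... 1310 characters left out ...]
0]]
{'clock': 5.025, 'qpos': array([-7.18793158e-01,  5.04714783e-01,  1.79091634e+00, -6.17735350e-05,
        8.46146351e-01, -8.50084259e-01]), 'dq': array([-0.00069722, -0.00092872,  0.00247451, -0.00197629, -0.00304143,
        0.00102343]), 'effort': array([ 2.03864597e-04, -5.13672280e+01, -1.77323842e+01,  2.73444172e-02,
        6.68306951e-02,  2.23540593e-05]), 'eef_pos': array([ 0.45599892, -0.30744607,  0.0092836 ]), 'tcp_rot': array([ 6.59183264e-01,  7.51982324e-01, -2.32126582e-05, -9.23902308e-05]), 'contact_force': array([-0.85642756, -0.32706371,  0.98142749]), 'moment': array([ 0.01855616, -0.09266523,  0.01258434]), 'grip_force': 0.0, 'grip_width': 0.0007249634150833068}
```

Both cameras put the true fingertips at z of about 50 mm while the reported TCP is 9 mm. The reported TCP is therefore about 41 mm too low, with x and y fine. I'll open, go down partway around the wheel and measure the offset more finely.

Emit:
drive_tool(
  moves="0 0 0 0 0 0 0.75; 0 0 0 0 0 0 0.75; 0 0 0 0 0 0 0.75; 0 0 0 0 0 0 0.75; 0 0 0 0 0 0 0.75; 0 0 0 0 0 0 0.75; 0 0 -15 0 0 0 0.75; 0 0 -15 0 0 0 0.75; 0 0 -15 0 0 0 0.75",
)

```text
clock: 6.15
eef_pos: [0.4557, -0.3072, -0.0062]
tcp_rot: [0.659, 0.752, -0.0, -0.001]
contact_force: [0.4, -0.4, 0.2]
grip_width: 0.0657
grip_force: 0.0
```

```bash
python3 - <<'E'
from h import *
print(monitor.sense()["eef_pos"],monitor.sense()["grip_width"])
for n in("wrist","side"):
    c=cams.camera_params(n);p,d=cams.snapshot(n);W=world(c,d)
    # finger points: within the closing line region, near-tip
    for s in(-1,1):
        T=np.array([.456,-.3074])+s*.0395*np.array([np.cos(.131),np.sin(.131)])
        m=(np.hypot(W[...,0]-T[0],W[...,1]-T[1])<.017)&(W[...,2]>.012)&(W[...,2]<.1)
        z=np.sort(W[m][:,2]*1000);print(n,s,len(z),z[:25].round(0))
cv2.imwrite("pics/c3.png",cv2.resize(p[90:200,300:440],None,fx=4,fy=4,interpolation=cv2.INTER_CUBIC)[:,:,::-1])
E
```

```text
[ 0.45568204 -0.30719641 -0.00616161] 0.06571297869830768
wrist -1 3034 [32. 32. 32. 33. 33. 33. 33. 33. 33. 33. 33. 33. 34. 34. 34. 34. 34. 34.
 34. 34. 34. 34. 34. 34. 34.]
wrist 1 3035 [32. 32. 32. 33. 33. 33. 33. 33. 33. 33. 33. 33. 33. 33. 33. 33. 33. 33.
 33. 33. 34. 34. 34. 34. 34.]
side -1 73 [12. 15. 33. 36. 37. 41. 41. 42. 42. 43. 44. 45. 47. 48. 49. 51. 52. 52.
 54. 54. 56. 56. 57. 59. 60.]
side 1 84 [35. 36. 36. 37. 39. 40. 41. 41. 44. 44. 44. 46. 46. 48. 48. 49. 50. 50.
 51. 53. 54. 55. 55. 57. 58.]
```

View pics/c3.png

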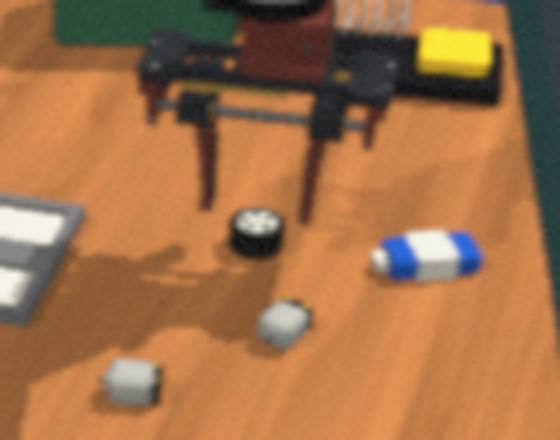

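The side crop shows the open fingertips at (207,205) and (306,218), hovering above the wheel at (257,232). The wrist depth gives tip z of 33–34 at reported −6, so true z = reported + 40 mm. I'll go down to a true tip height of about 9 mm and close.

Emit:
drive_tool(
  moves="0 -0.5 -15 0 0 0 0.75; 0 -0.5 -20 0 0 0 0.75; 0 -0.5 -25 0 0 0 0.75; 0 -0.5 -25 0 0 0 0; 0 -0.5 -25 0 0 0 0; 0 -0.5 -25 0 0 0 0; 0 -0.5 -25 0 0 0 0; 0 -0.5 -25 0 0 0 0",
)

```text
clock: 7.25
eef_pos: [0.4562, -0.3081, -0.0305]
tcp_rot: [0.659, 0.752, -0.0, 0.0]
contact_force: [0.4, -0.1, 0.7]
grip_width: 0.0433
grip_force: 30.0
```

Emit:
drive_tool(
  moves="0 0 30 0 0 0 0; 0 0 50 0 0 0 0; 176.5 257 50 0 0 0 0; 176.5 257 50 0 0 0 0; 176.5 257 50 0 0 0 0; 176.5 257 50 0 0 0 0; 176.5 257 50 0 0 0 0; 176.5 257 50 0 0 0 0; 176.5 257 50 0 0 0 0; 176.5 257 25 0 0 0 0; 176.5 257 12 0 0 0 0; 176.5 257 7.5 0 0 0 0; 176.5 257 7.5 0 0 0 0",
)

```text
clock: 8.88
eef_pos: [0.6322, -0.0516, -0.0233]
tcp_rot: [0.66, 0.752, -0.0, -0.0]
contact_force: [0.4, 0.1, -0.3]
grip_width: 0.0428
grip_force: 30.0
```

Emit:
drive_tool(
  moves="0 0 -1.5 0 0 0 0; 0 0 -1.5 0 0 0 0.75; 0 0 -1.5 0 0 0 0.75; 0 0 -1.5 0 0 0 0.75; 0 0 -1.5 0 0 0 0.75; 0 0 30 0 0 0 0.75; 0 0 60 0 0 0 0.75; -230.5 262.5 60 0 0 0 0.75; -230.5 262.5 60 0 0 0 0.75; -230.5 262.5 60 0 0 0 0.75; -230.5 262.5 60 0 0 0 0.75; -230.5 262.5 60 0 0 0 0.75; -230.5 262.5 60 0 0 0 0.75; -230.5 262.5 60 0 0 0 0.75; -230.5 262.5 60 0 0 0 0.75; -230.5 262.5 30 0 0 0 0.75",
)

```text
clock: 10.88
eef_pos: [0.406, 0.2118, 0.0081]
tcp_rot: [0.66, 0.752, 0.003, 0.002]
contact_force: [0.2, -0.4, 0.1]
grip_width: 0.0657
grip_force: 0.0
```

```bash
python3 - <<'E'
from h import *
s=monitor.sense();print(s["eef_pos"],s["grip_width"])
c=cams.camera_params("wrist");p,d=cams.snapshot("wrist");W=world(c,d)
q=W[(np.hypot(W[...,0]-.402,W[...,1]-.211)<.028)&(W[...,2]>.017)&(W[...,2]<.028)];print("wa",len(q),rect(q))
p,d=cams.snapshot("top");W=world(cams.camera_params("top"),d)
q=W[(np.hypot(W[...,0]-.632,W[...,1]+.051)<.04)&(W[...,2]>.018)];print("placed",len(q),rect(q),np.median(q[:,2]))
E
```

```text
[0.40599691 0.21175016 0.00808063] 0.06573448973951426
wa 3373 (array([402.5, 209.2]), -31.7, array([43.1, 42.8]))
placed 309 (array([634. , -50.2]), 0.2, array([42. , 41.7])) 0.025832244585339614
```

Emit:
drive_tool(
  moves="0 -1 0 0 0 0 0.75; 0 -1 -20 0 0 0 0.75; 0 -1 -37.5 0 0 0 0.75; 0 -1 -37.5 0 0 0 0; 0 -1 -37.5 0 0 0 0; 0 -1 -37.5 0 0 0 0; 0 -1 -37.5 0 0 0 0; 0 -1 -37.5 0 0 0 0",
)

```text
clock: 11.98
eef_pos: [0.4028, 0.2107, -0.0299]
tcp_rot: [0.659, 0.752, 0.001, 0.0]
contact_force: [0.2, -1.6, 7.4]
grip_width: 0.0429
grip_force: 30.0
```

Emit:
drive_tool(
  moves="0 0 30 0 0 0 0; 0 0 50 0 0 0 0; 218.5 -175 50 0 0 0 0; 218.5 -175 50 0 0 0 0; 218.5 -175 50 0 0 0 0; 218.5 -175 50 0 0 0 0; 218.5 -175 50 0 0 0 0; 218.5 -175 50 0 0 0 0; 218.5 -175 50 0 0 0 0; 218.5 -175 25 0 0 0 0; 218.5 -175 12 0 0 0 0; 218.5 -175 7.5 0 0 0 0; 218.5 -175 7.5 0 0 0 0",
)

```text
clock: 13.6
eef_pos: [0.62, 0.0361, -0.023]
tcp_rot: [0.659, 0.752, -0.0, -0.0]
contact_force: [0.0, -0.6, -0.7]
grip_width: 0.0427
grip_force: 30.0
```

Emit:
drive_tool(
  moves="0 0 -1.5 0 0 0 0; 0 0 -1.5 0 0 0 0.75; 0 0 -1.5 0 0 0 0.75; 0 0 -1.5 0 0 0 0.75; 0 0 -1.5 0 0 0 0.75; 0 0 30 0 0 0 0.75; 0 0 60 0 0 0 0.75; -136.5 -140 60 0 0 -84 0.6; -136.5 -140 60 0 0 -84 0.6; -136.5 -140 60 0 0 -84 0.6; -136.5 -140 60 0 0 -84 0.6; -136.5 -140 60 0 0 -84 0.6; -136.5 -140 60 0 0 -84 0.6; -136.5 -140 60 0 0 -84 0.6; -136.5 -140 60 0 0 -84 0.6; -136.5 -140 40 0 0 -84 0.6; -136.5 -140 40 0 0 -84 0.6; -136.5 -140 40 0 0 -84 0.6",
)

```text
clock: 15.85
eef_pos: [0.4841, -0.1045, 0.0171]
tcp_rot: [0.993, 0.118, -0.0, -0.0]
contact_force: [-0.1, -0.5, -0.2]
grip_width: 0.0528
grip_force: 0.0
```

```bash
python3 - <<'E'
from h import *
s=monitor.sense();print(s["eef_pos"],s["tcp_rot"],s["grip_width"])
c=cams.camera_params("wrist");p,d=cams.snapshot("wrist");W=world(c,d)
q=W[(np.hypot(W[...,0]-.4845,W[...,1]+.104)<.03)&(W[...,2]>.014)&(W[...,2]<.026)];print("ma",len(q),rect(q))
p,d=cams.snapshot("top");W=world(cams.camera_params("top"),d)
q=W[(np.hypot(W[...,0]-.621,W[...,1]-.036)<.04)&(W[...,2]>.018)&(W[...,2]<.05)];print("placed",len(q),rect(q),np.median(q[:,2]))
E
```

```text
[ 0.48406494 -0.10446646  0.01707228] [ 9.93033798e-01  1.17829804e-01 -5.93109285e-05 -1.01421818e-04] 0.0527564015047102
ma 2078 (array([ 484.1, -108. ]), 14.6, array([37.9, 27.9]))
placed 313 (array([621.2,  37.1]), 1.7, array([41.7, 41.6])) 0.026369970527670095
```

Emit:
drive_tool(
  moves="0 -1 -20 0 0 0 0.6; 0 -1 -40 0 0 0 0.6; 0 -1 -47.5 0 0 0 0.6; 0 -1 -47.5 0 0 0 0; 0 -1 -47.5 0 0 0 0; 0 -1 -47.5 0 0 0 0; 0 -1 -47.5 0 0 0 0; 0 -1 -47.5 0 0 0 0",
)

```text
clock: 16.95
eef_pos: [0.4847, -0.1057, -0.03]
tcp_rot: [0.993, 0.118, 0.001, 0.0]
contact_force: [0.7, -0.8, 5.4]
grip_width: 0.0281
grip_force: 30.0
```

Emit:
drive_tool(
  moves="0 0 30 0 0 0 0; 0 0 50 0 0 0 0; 141 -75 50 0 0 -9 0; 141 -75 50 0 0 -9 0; 141 -75 50 0 0 -9 0; 141 -75 50 0 0 -9 0; 141 -75 50 0 0 -9 0; 141 -75 25 0 0 -9 0; 141 -75 12 0 0 -9 0; 141 -75 7.5 0 0 -9 0; 141 -75 7.5 0 0 -9 0",
)

```text
clock: 18.32
eef_pos: [0.6246, -0.1801, -0.0231]
tcp_rot: [0.999, 0.04, -0.0, -0.0]
contact_force: [0.4, 0.2, -0.7]
grip_width: 0.0273
grip_force: 30.0
```

Emit:
drive_tool(
  moves="0 0 -1.5 0 0 0 0; 0 0 -1.5 0 0 0 0.6; 0 0 -1.5 0 0 0 0.6; 0 0 -1.5 0 0 0 0.6; 0 0 -1.5 0 0 0 0.6; 0 0 30 0 0 0 0.6; 0 0 60 0 0 0 0.6; -219.5 -22 60 0 0 67.5 0.6; -219.5 -22 60 0 0 67.5 0.6; -219.5 -22 60 0 0 67.5 0.6; -219.5 -22 60 0 0 67.5 0.6; -219.5 -22 60 0 0 67.5 0.6; -219.5 -22 60 0 0 67.5 0.6; -219.5 -22 60 0 0 67.5 0.6; -219.5 -22 40 0 0 67.5 0.6; -219.5 -22 40 0 0 67.5 0.6",
)

```text
clock: 20.32
eef_pos: [0.4046, -0.2019, 0.0161]
tcp_rot: [0.809, 0.588, -0.0, -0.001]
contact_force: [-0.1, -0.4, -0.3]
grip_width: 0.0529
grip_force: 0.0
```

```bash
python3 - <<'E'
from h import *
s=monitor.sense();print(s["eef_pos"],s["tcp_rot"],s["grip_width"])
c=cams.camera_params("wrist");p,d=cams.snapshot("wrist");W=world(c,d)
q=W[(np.hypot(W[...,0]-.4055,W[...,1]+.202)<.03)&(W[...,2]>.014)&(W[...,2]<.026)];print("mb",len(q),rect(q))
p,d=cams.snapshot("top");W=world(cams.camera_params("top"),d)
q=W[(np.hypot(W[...,0]-.625,W[...,1]+.18)<.035)&(W[...,2]>.018)&(W[...,2]<.05)];print("placed",len(q),rect(q),np.median(q[:,2]))
E
```

```text
[ 0.40463381 -0.20189912  0.01614029] [ 8.08926756e-01  5.87908255e-01 -3.98904574e-04 -1.10829235e-03] 0.05292476676482164
mb 2083 (array([ 406. , -206.2]), 73.2, array([38.2, 28. ]))
placed 208 (array([ 625.8, -178.1]), 6.2, array([42.5, 28.2])) 0.024769291090800616
```

Emit:
drive_tool(
  moves="1 -1 -20 0 0 0 0.6; 1 -1 -40 0 0 0 0.6; 1 -1 -47.5 0 0 0 0.6; 1 -1 -47.5 0 0 0 0; 1 -1 -47.5 0 0 0 0; 1 -1 -47.5 0 0 0 0; 1 -1 -47.5 0 0 0 0; 1 -1 -47.5 0 0 0 0",
)

```text
clock: 21.42
eef_pos: [0.407, -0.2037, -0.0301]
tcp_rot: [0.809, 0.588, 0.0, 0.0]
contact_force: [-0.2, 0.4, 6.1]
grip_width: 0.0278
grip_force: 30.0
```

Emit:
drive_tool(
  moves="0 0 30 0 0 0 0; 0 0 50 0 0 0 0; 224.5 -56.5 50 0 0 -67.5 0; 224.5 -56.5 50 0 0 -67.5 0; 224.5 -56.5 50 0 0 -67.5 0; 224.5 -56.5 50 0 0 -67.5 0; 224.5 -56.5 50 0 0 -67.5 0; 224.5 -56.5 50 0 0 -67.5 0; 224.5 -56.5 50 0 0 -67.5 0; 224.5 -56.5 50 0 0 -67.5 0; 224.5 -56.5 25 0 0 -67.5 0; 224.5 -56.5 12 0 0 -67.5 0; 224.5 -56.5 7.5 0 0 -67.5 0; 224.5 -56.5 7.5 0 0 -67.5 0",
)

```text
clock: 23.18
eef_pos: [0.631, -0.2599, -0.0231]
tcp_rot: [0.999, 0.04, -0.0, -0.0]
contact_force: [0.9, 0.3, -0.8]
grip_width: 0.0279
grip_force: 30.0
```

Emit:
drive_tool(
  moves="0 0 -1.5 0 0 0 0; 0 0 -1.5 0 0 0 0.6; 0 0 -1.5 0 0 0 0.6; 0 0 -1.5 0 0 0 0.6; 0 0 -1.5 0 0 0 0.6; 0 0 30 0 0 0 0.6; 0 0 60 0 0 0 0.6; -156 378.5 60 0 0 119.5 0.6; -156 378.5 60 0 0 119.5 0.6; -156 378.5 60 0 0 119.5 0.6; -156 378.5 60 0 0 119.5 0.6; -156 378.5 60 0 0 119.5 0.6; -156 378.5 60 0 0 119.5 0.6; -156 378.5 60 0 0 119.5 0.6; -156 378.5 60 0 0 119.5 0.6; -156 378.5 60 0 0 119.5 0.6; -156 378.5 60 0 0 119.5 0.6; -156 378.5 60 0 0 119.5 0.6; -156 378.5 60 0 0 119.5 0.6; -156 378.5 60 0 0 119.5 0.6",
)

```text
clock: 25.68
eef_pos: [0.4751, 0.1185, 0.0369]
tcp_rot: [0.471, 0.882, 0.0, 0.0]
contact_force: [0.4, -0.5, -0.1]
grip_width: 0.0525
grip_force: 0.0
```

```bash
python3 - <<'E'
from h import *
s=monitor.sense();print(s["eef_pos"],s["tcp_rot"],s["grip_width"])
c=cams.camera_params("wrist");p,d=cams.snapshot("wrist");W=world(c,d)
for a in(.024,.031):
    q=W[(np.hypot(W[...,0]-.475,W[...,1]-.1185)<.035)&(W[...,2]>a)&(W[...,2]<.045)];print("sv",len(q),rect(q))
p,d=cams.snapshot("top");W=world(cams.camera_params("top"),d)
q=W[(np.hypot(W[...,0]-.631,W[...,1]+.26)<.035)&(W[...,2]>.018)&(W[...,2]<.05)];print("placed",len(q),rect(q),np.median(q[:,2]))
E
```

```text
[0.47514099 0.11852579 0.03690966] [4.70656411e-01 8.82316574e-01 2.90727988e-05 7.80708819e-05] 0.05254341345487572
sv 2079 (array([476.2, 116.3]), -55.9, array([54.3, 20. ]))
sv 1658 (array([477. , 115.2]), -55.5, array([43.5, 19.9]))
placed 200 (array([ 628.7, -257.3]), 6.5, array([37.9, 28.5])) 0.024552719158342784
```

Emit:
drive_tool(
  moves="0.5 -1 -30 0 0 0 0.6; 0.5 -1 -50 0 0 0 0.6; 0.5 -1 -66 0 0 0 0.6; 0.5 -1 -66 0 0 0 0.6; 0.5 -1 -66 0 0 0 0; 0.5 -1 -66 0 0 0 0; 0.5 -1 -66 0 0 0 0; 0.5 -1 -66 0 0 0 0; 0.5 -1 -66 0 0 0 0; 0.5 -1 -66 0 0 0 0",
)

```text
clock: 27.02
eef_pos: [0.4758, 0.1176, -0.0288]
tcp_rot: [0.469, 0.883, 0.0, 0.0]
contact_force: [0.3, -0.8, 6.2]
grip_width: 0.0197
grip_force: 30.0
```

Emit:
drive_tool(
  moves="0 0 30 0 0 0 0; 0 0 55 0 0 0 0; 124 113.5 55 0 0 64.5 0; 124 113.5 55 0 0 64.5 0; 124 113.5 55 0 0 64.5 0; 124 113.5 55 0 0 64.5 0; 124 113.5 55 0 0 64.5 0; 124 113.5 55 0 0 64.5 0; 124 113.5 55 0 0 64.5 0; 124 113.5 55 0 0 64.5 0; 124 113.5 25 0 0 64.5 0; 124 113.5 12 0 0 64.5 0; 124 113.5 7.5 0 0 64.5 0; 124 113.5 7.5 0 0 64.5 0",
)

```text
clock: 28.78
eef_pos: [0.5997, 0.2311, -0.0215]
tcp_rot: [-0.074, 0.997, -0.0, 0.0]
contact_force: [-0.1, -0.1, -0.4]
grip_width: 0.0198
grip_force: 30.0
```

Emit:
drive_tool(
  moves="0 0 -1.5 0 0 0 0; 0 0 -1.5 0 0 0 0.5; 0 0 -1.5 0 0 0 0.5; 0 0 -1.5 0 0 0 0.5; 0 0 -1.5 0 0 0 0.5; 0 0 30 0 0 0 0.5; 0 0 70 0 0 0 0.5; 0 0 120 0 0 0 0.5; -150 0 140 0 0 0 0.5; -150 0 140 0 0 0 0.5; -150 0 140 0 0 0 0.5; -150 0 140 0 0 0 0.5",
)

```text
clock: 30.28
eef_pos: [0.4475, 0.231, 0.1187]
tcp_rot: [-0.075, 0.997, -0.0, -0.0]
contact_force: [0.6, -0.9, 0.1]
grip_width: 0.0443
grip_force: 0.0
```

```bash
python3 - <<'E'
from h import *
p,d=cams.snapshot("top");W=world(cams.camera_params("top"),d)
cv2.imwrite("pics/end.png",cv2.resize(p[120:310,140:480,::-1],None,fx=2.3,fy=2.3,interpolation=cv2.INTER_CUBIC))
for k,x,y,z0 in[("w",.6325,-.0507,.018),("w",.621,.0356,.018),("m",.6253,-.1803,.018),("m",.6314,-.2598,.018),("sv",.5996,.231,.03),("cap",.4535,.327,.006),("reel",.4402,.0127,.02)]:
    q=W[(np.hypot(W[...,0]-x,W[...,1]-y)<.036)&(W[...,2]>z0)&(W[...,2]<.05)]
    if len(q)>8: print(k,len(q),rect(q),np.median(q[:,2]).round(4))
E
```

```text
w 310 (array([633.7, -50.2]), 0.7, array([42.4, 41.7])) 0.0264
w 313 (array([621.5,  37.2]), 2.6, array([42.2, 41.8])) 0.0265
m 201 (array([ 624.7, -177.9]), 8.8, array([38.2, 28. ])) 0.0248
m 202 (array([ 630.1, -257.5]), 4.4, array([40.9, 28.7])) 0.0246
sv 234 (array([602.2, 233.5]), 8.7, array([56. , 19.8])) 0.0388
reel 442 (array([440.1,  12.1]), -89.3, array([48.4, 47.9])) 0.0344
```

View pics/end.png

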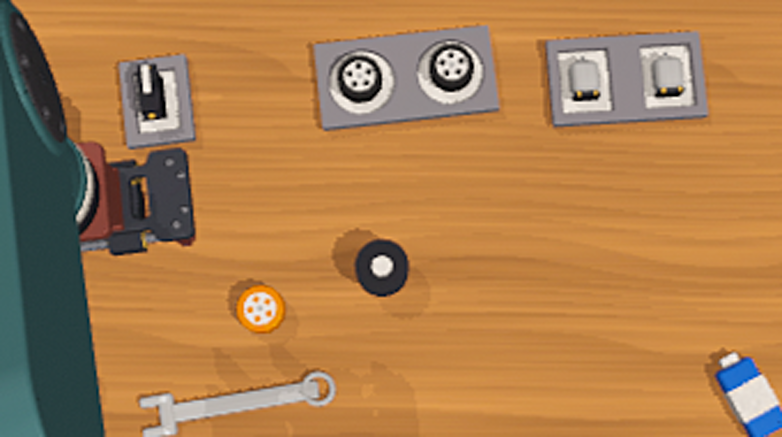

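The final view shows both wheels centred in the round wells (crop (361,78) and (451,65)), both motors flat in theirs ((584,78), (668,75)) and the servo upright in its well (150,92). The reel is unmoved. The arm hides the cap, which I never went near. Top heights match parts seated on the well floors.

```bash
python3 -c "
from bench import workorder;print(workorder.close_job())"
```

```text
the job is handed in; nothing more can be done
None
```

The job is handed in: wheels, motors and servo are each seated in their own wells, the reel measured unmoved, and the jar cap was never approached but was hidden by the arm in the last view, so I didn't re-measure it.

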